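Register a bottle against the sprung plunger of a labelling cradle

TASK

From the wooden rack, take the square-shouldered bottle and lay it in the metal V-shaped labelling cradle, just short of the sprung plunger and with its flat base facing it. Then slide it along the cradle, pushing the plunger in until the bottle's base sits firmly against the steel stop, without ramming it. Finish while still gripping the bottle and holding it pressed against the stop; leave the other bottle, the jar and the roll alone.

Things in the scene. Friction and masses are not known exactly. Their poses are not given: they have to be found in the camera images.
- bottle: Square-shouldered green glass wine bottle, lying; 208 mm long, about 0.3 kg. Round body 52 mm in diameter for 130 mm from the flat base, abrupt shoulder, straight 25 mm neck with a black sleeve. Origin on its axis, 75 mm from the base, near the centre of mass. x runs along the bottle from neck to base: base at x = +75 mm, mouth at -133 mm. It can roll about x.
- other_bottle: The other green bottle in the rack, to be left alone: same 52 mm body diameter, length and origin, but with long sloping shoulders (straight body for only 108 mm, then a 76 mm cone to the neck).
- rack: Fixed wooden rack, two bottles side by side in V notches on two cross bars. Origin on the table below the middle; z up, x along the bottles to their bases (away from the robot). Bottle axes 70 mm above the table, at y = +65 and -65 mm, either bottle in either place. Beside a bottle (over 25 mm from its axis sideways) only bars 30 mm below the axis: free for fingers. Lift straight up.
- cradle: Fixed labelling cradle: grey base plate 300 x 90 x 12 mm, on it an aluminium V trough, x = -105 to +65 mm, open above; the plunger and steel stop stand at its +x end. Origin on the table under point home; z up, x along the trough to the plunger. The trough stays within 25 mm of the bottle's axis sideways and 16 mm below it, so fingers can hold the bottle and move along it.
- home (a point): Point on the trough's axis, 75 mm above the table: where the bottle's origin lies when the bottle rests in the trough with its base against the stop. Axes as the cradle's (x to the plunger). The plunger, when out, touches the base 15 mm before home; laid down 27 mm short of home, the bottle leaves 12 mm free.
- stop: Fixed hard stop at the end of the cradle: an upright steel fork 49 mm wide, top 95 mm above the table, with the plunger coming through its slot. Origin on the table under the stop face, which faces the trough (-x) at 75 mm from point home.
- plunger (a joint): Sprung plunger, 18 mm round brass nose on the trough's axis, sticking out 15 mm from the stop face. Value in m: 0 when out, grows as it is pushed in (+x of the cradle), 0.015 when flush with the stop face. Spring 3 N at 0 plus 300 N/m: 7.5 N when the bottle meets the stop. The bottle's weight adds 1 to 5 N of friction in the trough, and bearing down on it adds more. Let go, it is pushed back.
- glue_jar: White jar, 64 mm diameter, 75 mm high, standing beyond the work; leave it. Origin at the centre of its underside.
- label_roll: Paper-coloured roll, a ring 90 mm in diameter and 50 mm high, lying flat beyond the work; leave it. Origin at the centre of its underside.

How it is judged:
By the outcome, as a careful person would: the job done as asked, in the order asked, and still so for the second after the job is handed in, while the arm keeps its last pose, push and grip.
It also fails if it takes over 58 s, if anything falls off the work surface, if the arm or the gripper's body presses on something with over 40 N, if the wrist force passes 120 N, or if a joint passes its speed limit or range.

ROBOT

A 7-joint arm with a two-finger parallel gripper is mounted at the origin on the work surface. World frame = base frame: x ahead of the robot, y to its left, z up, the work surface at z = 0. Lengths are in m, angles in rad, forces in N, time in s.
With the tool pointing down it reaches from about 0.425 to 0.8 m from the base axis. Payload 8.3 kg.
Tool frame: the origin (TCP) lies at the very end of the fingers, on their centre line; the grasp point (between the pads) lies bot.grip_depth behind it (bot.grip_depth is the distance from the TCP to the grasp point, in m); z points along the fingers, y is the line along which they close (so a half turn about z gives the same grasp; the last joint's range is limited). The gripper opens to 85 mm and grips with 20 to 120 N. Pads are 22 mm wide; open, the fingers measure 114 mm over their backs; the gripper's body (76 mm by 85 mm) begins 54 mm behind the grasp point. The pads swing forward as they close: fully open they stand 13 mm farther back than shut.
Start: joints at [-1.276, 0.383, 0.016, 1.37, -0.006, 1.388, -0.046], TCP at [0.219, 0.585, 0.231] pointing down, gripper open.
Joint ranges: [-2.95, 2.95], [-0.25, 2.06], [-1.52, 1.56], [0.18, 2.33], [-1.44, 4.58], [0.02, 2.06], [-3.01, 3.01]. Speed limits (rad/s): [2.39, 2.39, 3.01, 3.01, 3.14, 3.14, 3.14].

INTERFACE

Orientations are given as a unit quaternion [x, y, z, w].
In Python, from bench import bot gives the robot as it stands.
- The arm moves only by the tool send_rows, never from a script. Its argument "targets" is a list of rows, each a list of 7 numbers: the closure in counts, from 0 (fully open) to 255 (shut), then the shift along the tool's x, y, z in m, then the turn, a rotation vector about the tool's x, y, z in degrees. A call has 1 to 12 rows; each row is the pose to reach, as a shift and turn from the pose commanded when the call began, along the tool's axes at that moment; what a row does not reach only later rows make up. A row lasts 1/12 s, in which the tool goes at most 41.7 mm and 7.16 degrees, less where a joint would pass 70% of its speed; a pose out of reach is approached as far as the arm can. A call with a gripper value outside its range is refused whole. The fingers move at their own pace and stop on an object; "squeeze" is the grip in N (left out, the last holds). Time passes only in rows, so rows that repeat a pose let the fingers close. It gives the time, the measured TCP pose, the force, the opening and the grip force at its end, in the units of the state.
- bot.state(): the state, without advancing time (a new reading comes with each control period).
- bot.snapshot(name): name is "side" or "top"; returns a dict with "pixels" (400x640x3 uint8, blue, green, red), "fx", "fy", "cx", "cy" (pixels), "dist" ([k1, k2, p1, p2, k3] as OpenCV has them; the pictures are not rectified), "R" (3x3) and "t" (3): a world point X has camera coordinates R X + t. Camera axes: x right, y down, z forward; pixel columns grow to the right and rows downward; lengths in m; the calibration is good to about 2 mm. A picture is of the moment at which its call begins. There is no depth.
- bot.close_job(): hands the job in; it is judged then, once.
The state is a dict: "time": time; "qpos": joint angles; "qvel": joint speeds; "effort": joint torques, N m; "eef_pos": TCP position; "ee_rot": TCP orientation; "force": force on the tool from outside, world axes, zero at the start; "torque": the same for the moment, N m; "gripper_width": opening from 0.0 (shut) to 1.0 (fully open); "gripper_force": force on a finger pad.
Only numpy, scipy, OpenCV 4.12 (cv2) and the standard library are available. Lean on these libraries where they do the work, as an engineer would, in place of code of your own. Each camera call takes 0.05 s, during which the arm holds its last target. There are 200 camera calls.

## Working session

There is one attempt and no reset: what is moved stays moved. The work goes in short steps, Python scripts to look and compute and a tool call to move; the robot and the scene stay as the last step left them, time stands still between calls to the robot, and variables do not carry over. Pictures are saved under pics/ and viewed, at most 10 in all, crops included, and the job is handed in when it is done.

Besides the shell and the picture viewer there is one more tool, called after "Call:" as name([rows], argument=value, ...), one row to a line, values as JSON. send_rows: Moves the arm, as the interface text tells. Its arguments: {"type":"object","properties":{"targets":{"type":"array"},"squeeze":{"type":"number"}},"required":["targets"]}

```bash
mkdir -p pics; ls
python3 - <<'E'
from bench import bot
import cv2,numpy as np
s=bot.state();print({k:np.round(v,3).tolist() for k,v in s.items()},bot.grip_depth)
for n in("side","top"):
    d=bot.snapshot(n);cv2.imwrite(f"pics/{n}0.png",d["pixels"]);R=np.array(d["R"]);print(n,d["fx"],d["cx"],d["cy"],d["dist"],-R.T@np.array(d["t"]),R.round(3).tolist())
E
```

```text
pics
{'time': 0.0, 'qpos': [-1.276, 0.384, 0.016, 1.371, -0.006, 1.388, -0.046], 'qvel': [-0.001, 0.0, 0.001, -0.0, 0.001, 0.001, -0.002], 'effort': [-0.0, -62.757, 0.844, -37.183, 0.016, 0.014, -0.0], 'eef_pos': [0.219, 0.585, 0.23], 'ee_rot': [0.178, 0.984, -0.001, -0.0], 'force': [0.634, -0.084, 0.224], 'torque': [0.039, -0.016, 0.021], 'gripper_force': 0.0, 'gripper_width': 1.003} 0.0187
side 405.71343434303776 311.6728249223018 204.65501272654836 [-0.1059038  0.         0.         0.         0.       ] [ 0.33415185 -0.65948362  0.67048507] [[0.926, -0.378, -0.007], [-0.246, -0.588, -0.771], [0.287, 0.715, -0.637]]
top 484.906353140386 330.0642413458415 195.96970795987116 [-0.13732919  0.          0.          0.          0.        ] [ 5.41542988e-01 -8.15763863e-04  1.12682107e+00] [[-0.014, -1.0, -0.007], [-0.996, 0.015, -0.091], [0.091, 0.006, -0.996]]
```

View pics/side0.png

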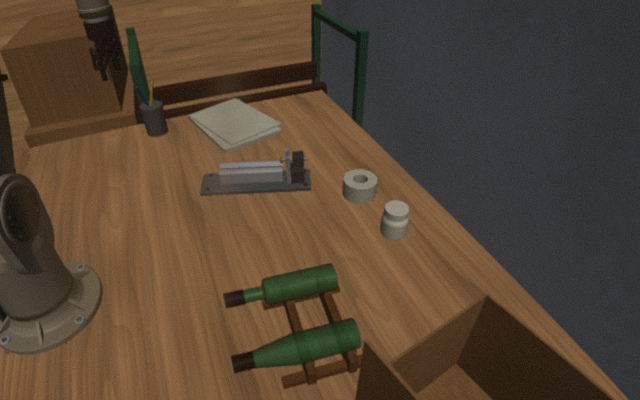

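View pics/top0.png

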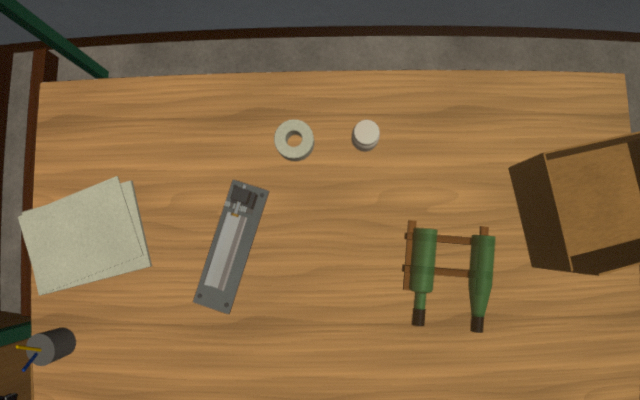

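The side view shows the square-shouldered bottle as the farther one, centre about (300,285), and the cradle at about (257,175). In the top view that bottle is on the left, from (424,230) down to (419,325). The cradle's plunger is near (240,200), with the stop above it.

```bash
cat > h.py <<'E'
import cv2,numpy as np
from bench import bot
def snap(n):
    d=bot.snapshot(n);d["K"]=np.array([[d["fx"],0,d["cx"]],[0,d["fy"],d["cy"]],[0,0,1.]]);d["R"]=np.array(d["R"]);d["t"]=np.array(d["t"]);d["dist"]=np.array(d["dist"]);return d
def onplane(d,px,z):
    u=cv2.undistortPoints(np.array(px,float).reshape(-1,1,2),d["K"],d["dist"]).reshape(-1,2)
    r=np.c_[u,np.ones(len(u))]@d["R"];c=-d["R"].T@d["t"]
    return c+r*((z-c[2])/r[:,2])[:,None]
def proj(d,X):
    return cv2.projectPoints(np.array(X,float).reshape(-1,1,3),cv2.Rodrigues(d["R"])[0],d["t"],d["K"],d["dist"])[0].reshape(-1,2)
def green(d,box):
    x0,y0,x1,y1=box;h=cv2.cvtColor(d["pixels"],cv2.COLOR_BGR2HSV);m=cv2.inRange(h,(40,60,20),(90,255,255));q=np.zeros_like(m);q[y0:y1,x0:x1]=m[y0:y1,x0:x1];return q
E
python3 - <<'E'
from h import *
T=snap("top");S=snap("side")
for d,box in((T,(395,215,450,335)),(S,(215,255,345,312))):
    m=green(d,box);ys,xs=np.nonzero(m);P=onplane(d,np.c_[xs,ys],.07)[:,:2]
    r=cv2.minAreaRect(P.astype(np.float32)*1000);print(len(xs),r)
    c=P.mean(0);w,v=np.linalg.eigh(np.cov(P.T));a=v[:,1]*np.sign(v[0,1]);s=(P-c)@a;t=(P-c)@[-a[1],a[0]]
    print(c,np.degrees(np.arctan2(a[1],a[0])),"s",np.percentile(s,[.2,99.8]))
    for lo in np.arange(-.09,.09,.012):
        k=(s>=lo)&(s<lo+.012)
        if k.sum()>3: print(round(lo,3),t[k].min().round(4),t[k].max().round(4))
a=cv2.resize(T["pixels"][170:325,180:290],None,fx=3.7,fy=3.7,interpolation=cv2.INTER_CUBIC)
b=cv2.resize(S["pixels"][140:205,195:320],None,fx=3.1,fy=3.1*1.0,interpolation=cv2.INTER_CUBIC)
c=np.zeros((575,800,3),np.uint8);c[:a.shape[0],:a.shape[1]]=a[:575];c[:b.shape[0],410:410+b.shape[1]]=b[:,:390]
c=cv2.convertScaleAbs(c,alpha=1.8);cv2.imwrite("pics/c1.png",c)
E
```

```text
1110 ((475.99298095703125, -197.39236450195312), (38.36003494262695, 174.63072204589844), 84.10517120361328)
[ 0.48387396 -0.19929881] -7.549645357877436 s [-0.09472554  0.07882215]
-0.09 -0.0071 0.0091
-0.078 -0.0059 0.0084
-0.066 -0.0143 0.0142
-0.054 -0.0182 0.0173
-0.042 -0.0192 0.0188
-0.03 -0.018 0.0195
-0.018 -0.0184 0.0194
-0.006 -0.0177 0.0182
0.006 -0.0165 0.0189
0.018 -0.0171 0.0183
0.03 -0.0162 0.0182
0.042 -0.0168 0.0194
0.054 -0.0159 0.014
0.066 -0.0145 0.0171
0.078 -0.0134 0.0088
2025 ((478.7989501953125, -189.94012451171875), (61.22682571411133, 179.49684143066406), 83.60034942626953)
[ 0.48636269 -0.19115833] -5.138879866179578 s [-0.09628261  0.08150716]
-0.09 -0.0117 0.0134
-0.078 -0.0126 0.0136
-0.066 -0.0284 0.0257
-0.054 -0.0289 0.0307
-0.042 -0.0288 0.0311
-0.03 -0.0293 0.0307
-0.018 -0.0293 0.0303
-0.006 -0.0298 0.0304
0.006 -0.0298 0.0307
0.018 -0.0303 0.0303
0.03 -0.0292 0.0298
0.042 -0.0309 0.0295
0.054 -0.0315 0.0296
0.066 -0.0304 0.0291
0.078 -0.011 0.0293
```

View pics/c1.png

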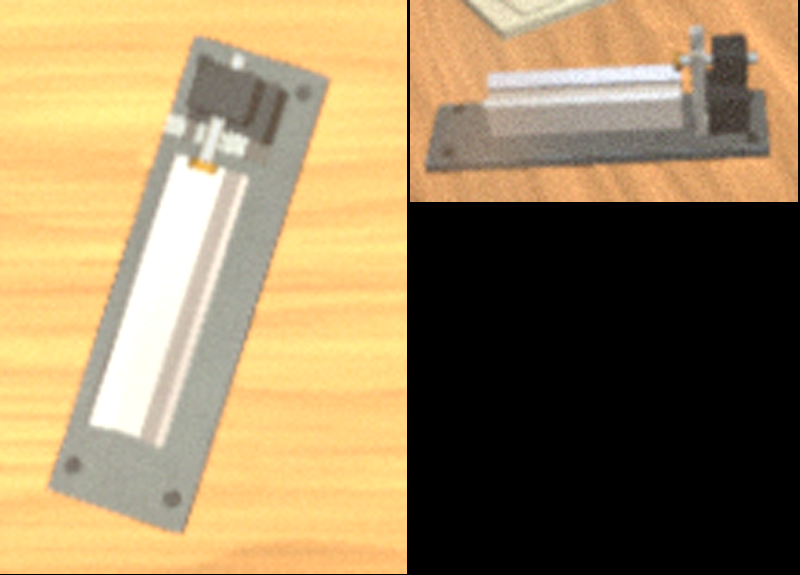

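The crop shows the plate corners at (48,489), (184,532), (197,38) and (329,78). The trough ends are at (90,427)/(163,447) and (178,157)/(247,175), the brass nose is at (203,170), and the fork tops are at (175,125) and (232,143).

Run:
```python
from h import *
T=snap("top");S=snap("side")
f=lambda p:(np.array(p,float)+.5)/3.7-.5+[180,170]
pl=onplane(T,f([(48,489),(184,532),(197,38),(329,78)]),.012)[:,:2]
print("plate",pl.round(4).tolist(),"w,l",np.linalg.norm(pl[1]-pl[0]),np.linalg.norm(pl[2]-pl[0]),np.linalg.norm(pl[3]-pl[1]))
ax=(pl[2]+pl[3]-pl[0]-pl[1]);ax/=np.linalg.norm(ax);print("yaw",np.degrees(np.arctan2(ax[1],ax[0])))
n=np.array([-ax[1],ax[0]]);c=pl.mean(0)
tr=onplane(T,f([(90,427),(163,447),(178,157),(247,175)]),.059)[:,:2]
print("trough s,t",((tr-c)@ax).round(4),((tr-c)@n).round(4),"yaw",np.degrees(np.arctan2(*((tr[2]+tr[3]-tr[0]-tr[1])[::-1]))))
nz=onplane(T,f([(203,172)]),.075)[:,:2];print("nose",((nz-c)@ax),((nz-c)@n))
st=onplane(T,f([(170,134),(238,153)]),.095)[:,:2];print("stop front top",((st-c)@ax),((st-c)@n))
g=lambda p:(np.array(p,float)-[410,0]+.5)/3.1-.5+[195,140]
nz2=onplane(S,g([(676,63)]),.075)[:,:2];print("nose side",((nz2-c)@ax),((nz2-c)@n));print("c",c,"ax",ax)
for d,box in((T,(398,215,450,310)),(S,(255,255,345,312))):
    i=cv2.GaussianBlur(d["pixels"],(3,3),0).astype(int);m=(i[...,1]>i[...,2]*1.0).astype(np.uint8)
    q=np.zeros_like(m);x0,y0,x1,y1=box;q[y0:y1,x0:x1]=m[y0:y1,x0:x1]
    cs=max(cv2.findContours(q,0,2)[0],key=cv2.contourArea);z=np.zeros_like(q);cv2.drawContours(z,[cs],-1,1,-1);ys,xs=np.nonzero(z)
    P=onplane(d,np.c_[xs,ys],.07)[:,:2]
    a0=np.radians(-6);a=np.array([np.cos(a0),np.sin(a0)]);s=P@a;t=P@[-a[1],a[0]];o=np.array([.484,-.195]);s-=o@a;t-=o@[-a[1],a[0]]
    print("bottle",len(xs),np.percentile(s,[.3,99.7]))
    L=[(lo+.006,t[k].min(),t[k].max()) for lo in np.arange(-.1,.09,.012) for k in[(s>=lo)&(s<lo+.012)] if k.sum()>8]
    print(np.round(np.array(L)*1000,1).tolist());M=np.array(L);k=(M[:,0]>-.04)&(M[:,0]<.06);print("fit",np.polyfit(M[k,0],M[k,1:].mean(1),1),np.degrees(np.polyfit(M[k,0],M[k,1:].mean(1),1)[0]))
```

```text
plate [[0.4026, 0.3268], [0.3762, 0.2407], [0.6843, 0.232], [0.6577, 0.1483]] w,l 0.09002368824416646 0.297201048824451 0.29628452921680604
yaw -18.39200754988571
trough s,t [-0.0962 -0.0935  0.0735  0.076 ] [ 0.0208 -0.0249  0.0207 -0.0226] yaw -18.01146128437743
nose [0.06981778] [2.08988529e-05]
stop front top [0.08517462 0.08679841] [ 0.02132263 -0.02025085]
nose side [0.07020589] [-0.00042607]
c [0.53018686 0.23693277] ax [ 0.94892003 -0.31551667]
bottle 1414 [-0.09445876  0.07918538]
[[-94.0, -9.3, 8.5], [-82.0, -8.8, 10.8], [-70.0, -9.5, 10.3], [-58.0, -21.3, 18.1], [-46.0, -23.0, 21.2], [-34.0, -22.5, 21.6], [-22.0, -23.1, 23.0], [-10.0, -22.7, 19.7], [2.0, -21.7, 20.9], [14.0, -22.8, 21.3], [26.0, -22.0, 20.3], [38.0, -22.8, 19.4], [50.0, -22.3, 20.2], [62.0, -23.0, 19.1], [74.0, -22.7, 19.7]]
fit [-0.01082147 -0.00074282] -0.6200244713285878
bottle 1973 [-0.07438486  0.08355547]
[[-70.0, -9.7, 16.8], [-58.0, -24.6, 31.4], [-46.0, -26.1, 34.6], [-34.0, -25.8, 34.7], [-22.0, -26.2, 35.0], [-10.0, -25.9, 34.7], [2.0, -26.3, 35.0], [14.0, -26.1, 35.0], [26.0, -25.9, 34.7], [38.0, -26.8, 34.9], [50.0, -26.1, 34.9], [62.0, -25.9, 35.1], [74.0, -25.3, 34.8], [86.0, -5.8, 33.9]]
fit [-0.00183414  0.00436989] -0.10508866983216325
```

Add to h.py:
```python
from scipy.spatial.transform import Rotation as Ro
def go(p,yaw):
    "shift and turn (tool axes) to TCP p, tool x at yaw+180 deg, tool pointing down"
    s=bot.state();R=Ro.from_quat(s["ee_rot"]);y=np.radians(yaw);x=np.array([-np.cos(y),-np.sin(y),0]);z=np.array([0,0,-1.]);W=np.c_[x,np.cross(z,x),z]
    print("shift",R.inv().apply(np.array(p)-s["eef_pos"]).round(4),"turn",(R.inv()*Ro.from_matrix(W)).as_rotvec(degrees=True).round(2),"t",s["time"],"pos",np.round(s["eef_pos"],4),"F",np.round(s["force"],1),"w",round(s["gripper_width"],3),"gf",s["gripper_force"])
```

```text
(no output)
```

Call:
send_rows([
  [0,-0.02,-0.01,0,0,0,0],
  [0,-0.05,-0.03,0,0,0,0],
  [0,-0.38,-0.215,0,0,0,-14],
  [0,-0.38,-0.215,0,0,0,-14],
  [0,-0.38,-0.215,0,0,0,-14],
  [0,-0.38,-0.215,0,0,0,-14],
  [0,-0.38,-0.215,0,0,0,-14],
  [0,-0.38,-0.215,0,0,0,-14],
  [0,-0.38,-0.215,0,0,0,-14],
  [0,-0.38,-0.215,0,0,0,-14],
  [0,-0.38,-0.215,0,0,0,-14],
  [0,-0.38,-0.215,0,0,0,-14],
])

```text
time: 1.3
eef_pos: [0.5045, 0.2423, 0.2316]
ee_rot: [0.062, 0.998, -0.002, 0.001]
force: [0.3, -0.6, 0.7]
gripper_width: 0.999
gripper_force: 0.0
```

```bash
python3 -c "
from h import *
go([.487,-.194,.2],-6.3)"
```

```text
shift [-0.0368 -0.435   0.033 ] turn [-0.17  0.17 -0.84] t 1.3 pos [0.5045 0.2423 0.2316] F [ 0.3 -0.6  0.7] w 0.999 gf 0.0
```

Call:
send_rows([
  [0,-0.037,-0.435,0.033,0,0,-0.8],
  [0,-0.037,-0.435,0.033,0,0,-0.8],
  [0,-0.037,-0.435,0.033,0,0,-0.8],
  [0,-0.037,-0.435,0.033,0,0,-0.8],
  [0,-0.037,-0.435,0.033,0,0,-0.8],
  [0,-0.037,-0.435,0.033,0,0,-0.8],
  [0,-0.037,-0.435,0.033,0,0,-0.8],
  [0,-0.037,-0.435,0.033,0,0,-0.8],
  [0,-0.037,-0.435,0.033,0,0,-0.8],
  [0,-0.037,-0.435,0.033,0,0,-0.8],
  [0,-0.037,-0.435,0.033,0,0,-0.8],
  [0,-0.037,-0.435,0.033,0,0,-0.8],
])

```text
time: 2.3
eef_pos: [0.4853, -0.1918, 0.1983]
ee_rot: [0.054, 0.999, -0.001, -0.0]
force: [-0.4, -0.7, 0.3]
gripper_width: 0.996
gripper_force: 0.0
```

```bash
python3 -c "
from h import *
go([.487,-.194,.048],-6.3)
a=snap('top')['pixels'][200:340,360:520];b=snap('side')['pixels'][180:390,180:400]
a=cv2.resize(a,None,fx=2.5,fy=2.5);b=cv2.resize(b,None,fx=1.8,fy=1.8)
c=np.zeros((400,800,3),np.uint8);c[:350,:400]=a;c[:378,400:796]=b
cv2.imwrite('pics/c2.png',cv2.convertScaleAbs(c,alpha=1.7))"
```

```text
shift [-0.002  -0.0016  0.1503] turn [-0.15 -0.    0.09] t 2.3 pos [ 0.4853 -0.1918  0.1983] F [-0.4 -0.7  0.3] w 0.996 gf 0.0
```

View pics/c2.png

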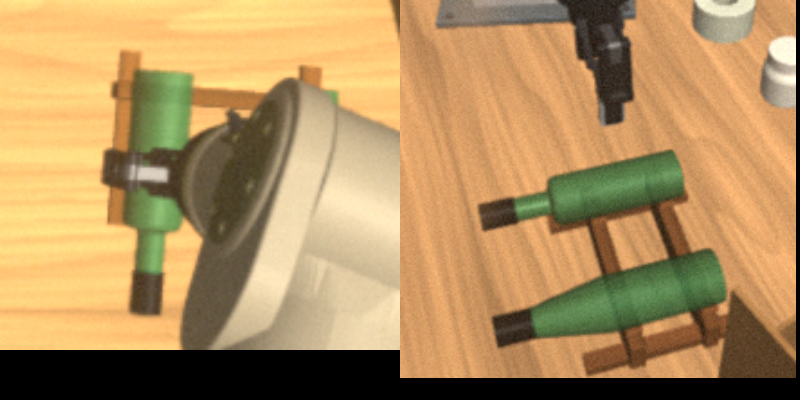

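The fingers straddle the body of the left, square-shouldered bottle at about (150,172), so I'm going down.

Call:
send_rows([
  [0,-0.002,-0.002,0.02,0,0,0],
  [0,-0.002,-0.002,0.04,0,0,0],
  [0,-0.002,-0.002,0.06,0,0,0],
  [0,-0.002,-0.002,0.08,0,0,0],
  [0,-0.002,-0.002,0.1,0,0,0],
  [0,-0.002,-0.002,0.115,0,0,0],
  [0,-0.002,-0.002,0.13,0,0,0],
  [0,-0.002,-0.002,0.142,0,0,0],
  [0,-0.002,-0.002,0.15,0,0,0],
  [0,-0.002,-0.002,0.15,0,0,0],
])

```text
time: 3.23
eef_pos: [0.4881, -0.1862, 0.0468]
ee_rot: [0.049, 0.999, 0.0, -0.001]
force: [-0.5, 0.1, 0.2]
gripper_width: 0.998
gripper_force: 0.0
```

Call:
send_rows([
  [40,0,0,0,0,0,0],
  [60,0,0,0,0,0,0],
  [75,0,0,0,0,0,0],
  [85,0,0,0,0,0,0],
  [95,0,0,0,0,0,0],
  [105,0,0,0,0,0,0],
  [120,0,0,0,0,0,0],
  [140,0,0,0,0,0,0],
  [180,0,0,0,0,0,0],
  [255,0,0,0,0,0,0],
  [255,0,0,0,0,0,0],
  [255,0,0,0,0,0,0],
], squeeze=40)

```text
time: 4.23
eef_pos: [0.4895, -0.1923, 0.0508]
ee_rot: [0.052, 0.999, -0.002, 0.002]
force: [-4.6, -11.1, 10.8]
gripper_width: 0.597
gripper_force: 39.6
```

```bash
python3 -c "
from h import *
go([.487,-.194,.198],-6.3)"
```

```text
shift [ 0.0017 -0.0026 -0.1472] turn [-0.26  0.25  0.37] t 4.2333 pos [ 0.4895 -0.1923  0.0508] F [ -4.6 -11.1  10.8] w 0.597 gf 39.56582307815552
```

Call:
send_rows([
  [255,0,0,0,0,0,0],
  [255,0,0,-0.003,0,0,0],
  [255,0,0,-0.008,0,0,0],
  [255,0,0,-0.015,0,0,0],
  [255,0,0,-0.025,0,0,0],
  [255,0,0,-0.04,0,0,0],
  [255,0,0,-0.06,0,0,0],
  [255,0,0,-0.08,0,0,0],
  [255,0,0,-0.1,0,0,0],
  [255,0,0,-0.115,0,0,0],
  [255,0,0,-0.12,0,0,0],
  [255,0,0,-0.12,0,0,0],
], squeeze=60)

```text
time: 5.23
eef_pos: [0.4897, -0.1876, 0.17]
ee_rot: [0.049, 0.999, -0.0, 0.001]
force: [-1.0, 0.2, -1.8]
gripper_width: 0.586
gripper_force: 62.8
```

```bash
python3 -c "
from h import *
go([.487,-.194,.198],-6.3)
a=snap('top')['pixels'][200:340,360:520];b=snap('side')['pixels'][150:360,180:400]
a=cv2.resize(a,None,fx=2.5,fy=2.5);b=cv2.resize(b,None,fx=1.8,fy=1.8)
c=np.zeros((400,800,3),np.uint8);c[:350,:400]=a;c[:378,400:796]=b
cv2.imwrite('pics/c3.png',cv2.convertScaleAbs(c,alpha=1.7))"
```

```text
shift [ 0.002  -0.0067 -0.028 ] turn [0.01 0.17 0.63] t 5.2333 pos [ 0.4897 -0.1876  0.17  ] F [-1.   0.2 -1.8] w 0.586 gf 62.795864045619965
```

View pics/c3.png

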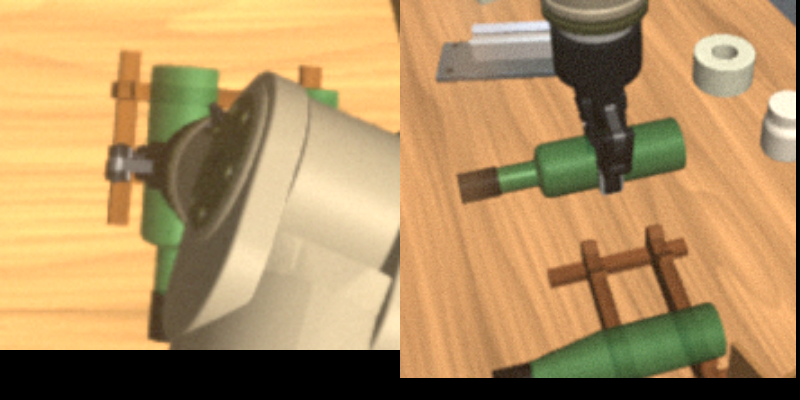

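The bottle is clear of the rack and held mid-body, with the base end at about (683,147) and the cap at (478,186). Next I'll check its tilt and base offset in the hand, and get the move to the cradle.

Run:
```python
from h import *
s=bot.state();p=np.array(s["eef_pos"]);T=snap("top");S=snap("side")
q=s["ee_rot"];x=-Ro.from_quat(q).as_matrix()[:,0];yaw=np.degrees(np.arctan2(x[1],x[0]));print("yaw",yaw)
a=np.array([np.cos(np.radians(yaw)),np.sin(np.radians(yaw)),0]);n=np.array([-a[1],a[0],0])
g=lambda u:(np.array(u,float)-[400,0]+.5)/1.8-.5+[180,150]
c=-S["R"].T@S["t"]
for u in g([(478,186),(520,178),(560,169),(655,150)]):   # centreline, side view, with vertical plane of the axis
    d=onplane(S,[u],0)[0]-c;X=c+d*((p-c)@n)/(d@n);print("side",((X-p)@a).round(4),X[2].round(4))
i=cv2.GaussianBlur(T["pixels"],(3,3),0).astype(int);m=(i[...,1]>i[...,2]);m[:, :415]=0;m[:,449:]=0;m[:215]=0;m[300:]=0
ys,xs=np.nonzero(m);P=onplane(T,np.c_[xs,ys],.19);sx=(P-p)@a;t=(P-p)@n
k=sx>.03;print("top base s",np.percentile(sx,[98,99.5,100]).round(4),"t",np.percentile(t[k],[1,99]).round(4))
go([.5397-.04*.95,.2338+.04*.312,.17],-18.2)
```

```text
yaw -5.674442610363475
side -0.1188 0.1862
side -0.0799 0.1853
side -0.0419 0.1861
side 0.0513 0.1847
top base s [0.0732 0.0745 0.0751] t [-0.0241  0.0178]
shift [ 0.0294  0.4327 -0.0027] turn [ 0.   -0.13 12.51] t 5.4333 pos [ 0.4881 -0.1872  0.1671] F [-0.2  0.  -3.6] w 0.589 gf 62.78842717409134
```

Call:
send_rows([
  [255,0.001,0.01,0,0,0,0],
  [255,0.002,0.04,0,0,0,1],
  [255,0.004,0.08,0,0,0,2],
  [255,0.006,0.12,0,0,0,4],
  [255,0.008,0.16,0,0,0,5],
  [255,0.01,0.2,0,0,0,6],
  [255,0.012,0.24,0,0,0,7],
  [255,0.014,0.28,0,0,0,9],
  [255,0.015,0.32,0,0,0,10],
  [255,0.016,0.36,0,0,0,11],
  [255,0.017,0.4,0,0,0,12],
  [255,0.018,0.42,0,0,0,12.5],
])

```text
time: 6.43
eef_pos: [0.5104, 0.2391, 0.1672]
ee_rot: [0.155, 0.988, 0.001, -0.001]
force: [0.3, 0.7, -3.2]
gripper_width: 0.591
gripper_force: 63.0
```

Call:
send_rows([
  [255,0,0.005,0,0,0,0],
  [255,0,0.01,0,0,0,0],
  [255,0,0.01,0,0,0,0],
  [255,0,0.01,0,0,0,0],
  [255,0,0.01,0,0,0,0],
])

```text
time: 6.85
eef_pos: [0.516, 0.2398, 0.1682]
ee_rot: [0.159, 0.987, -0.0, -0.0]
force: [-0.1, -0.2, -2.3]
gripper_width: 0.59
gripper_force: 63.0
```

Run:
```python
from h import *
go([.5131,.2426,.056],-18.2)
T=snap("top");S=snap("side")
b=cv2.resize(S['pixels'][90:210,170:350],None,fx=2.2,fy=2.2);a=cv2.resize(T['pixels'][170:340,170:320],None,fx=2.6,fy=2.6)
c=np.zeros((450,800,3),np.uint8);c[:442,:390]=a;c[:264,400:796]=b
cv2.imwrite('pics/c4.png',cv2.convertScaleAbs(c,alpha=1.7))
```

```text
shift [0.0036 0.0018 0.1122] turn [-0.05  0.   -0.14] t 6.85 pos [0.516  0.2398 0.1682] F [-0.1 -0.2 -2.3] w 0.59 gf 62.98656910657883
```

View pics/c4.png

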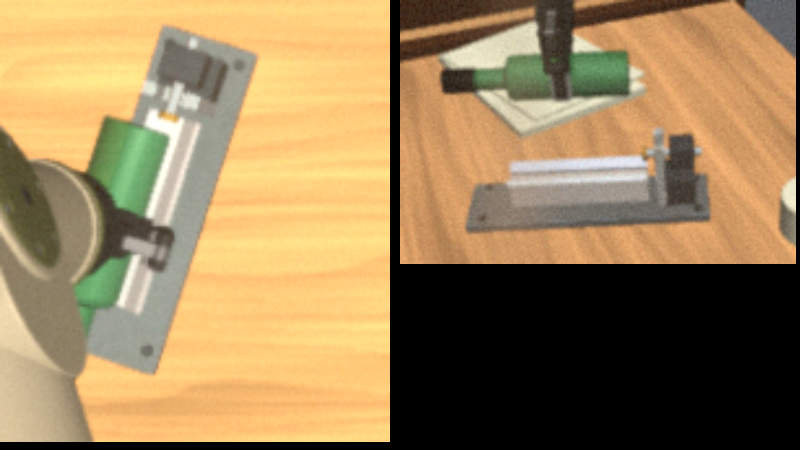

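The bottle hangs above the trough, parallel to it, with its base end at about (135,122) short of the nose at (168,117). I'll lower it to just above the trough and look again.

Call:
send_rows([
  [255,0.002,0.001,0.005,0,0,0],
  [255,0.004,0.002,0.015,0,0,0],
  [255,0.004,0.002,0.03,0,0,0],
  [255,0.004,0.002,0.045,0,0,0],
  [255,0.004,0.002,0.06,0,0,0],
  [255,0.004,0.002,0.075,0,0,0],
  [255,0.004,0.002,0.085,0,0,0],
  [255,0.004,0.002,0.092,0,0,0],
  [255,0.004,0.002,0.096,0,0,0],
  [255,0.004,0.002,0.096,0,0,0],
  [255,0.004,0.002,0.096,0,0,0],
])

```text
time: 7.87
eef_pos: [0.5128, 0.2449, 0.0726]
ee_rot: [0.158, 0.987, 0.0, 0.0]
force: [0.9, 0.5, -3.5]
gripper_width: 0.587
gripper_force: 63.0
```

Run:
```python
from h import *
go([.5131,.2426,.056],-18.2)
T=snap("top");S=snap("side");H=np.array([.5397,.2338,0]);y=np.radians(-18.2);a=np.array([np.cos(y),np.sin(y),0]);n=np.array([-a[1],a[0],0])
z=bot.state()["eef_pos"][2]+.019
i=cv2.GaussianBlur(T["pixels"],(3,3),0).astype(int);m=(i[...,1]>i[...,2]*1.08).astype(np.uint8);m[:,:180]=0;m[:,290:]=0;m[:180]=0;m[300:]=0
ys,xs=np.nonzero(m);P=onplane(T,np.c_[xs,ys],z)-H;s=P@a;t=P@n
for lo in np.arange(-.06,.075,.015):
    k=(s>=lo)&(s<lo+.015)
    if k.sum()>5: print(round(lo,3),k.sum(),np.percentile(t[k],[2,98]).round(4))
print("base s rel home (48 wanted)",np.percentile(s[abs(t)<.03],[98,99.5]))
b=cv2.resize(S['pixels'][130:205,195:320],None,fx=3.1,fy=3.1);a=cv2.resize(T['pixels'][170:325,180:290],None,fx=3.7,fy=3.7)
c=np.zeros((575,800,3),np.uint8);c[:a.shape[0],:a.shape[1]]=a[:575];c[:b.shape[0],410:410+b.shape[1]]=b[:,:390]
cv2.imwrite('pics/c5.png',cv2.convertScaleAbs(c,alpha=1.8))
```

```text
shift [-0.001  -0.0021  0.0166] turn [0.02 0.02 0.  ] t 7.8667 pos [0.5128 0.2449 0.0726] F [ 0.9  0.5 -3.5] w 0.587 gf 62.98889636993408
-0.06 33 [-0.0238 -0.0086]
-0.03 11 [-0.0229 -0.0052]
-0.015 106 [-0.0234  0.0156]
0.0 157 [-0.0229  0.0239]
0.015 157 [-0.0229  0.0239]
0.03 156 [-0.0231  0.0237]
0.045 19 [-0.0195  0.0216]
base s rel home (48 wanted) [0.04513807 0.04640177]
```

View pics/c5.png

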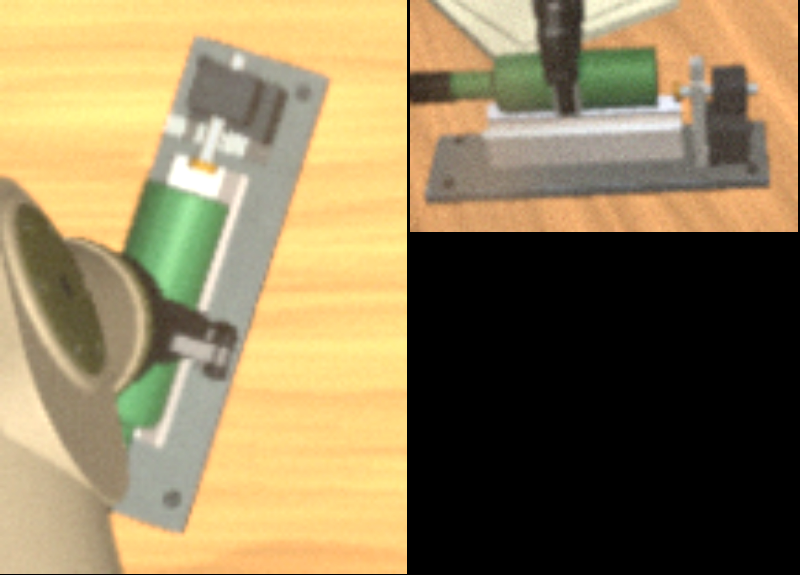

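The bottle is centred over the trough (0.5 mm off) and parallel, and its base is about 13 mm from the nose. I'll lower it gently the rest of the way.

Call:
send_rows([
  [255,-0.001,0,0.004,0,0,0],
  [255,-0.001,0,0.008,0,0,0],
  [255,-0.001,0,0.011,0,0,0],
  [255,-0.001,0,0.013,0,0,0],
  [255,-0.001,0,0.014,0,0,0],
  [255,-0.001,0,0.014,0,0,0],
  [255,-0.001,0,0.014,0,0,0],
  [255,-0.001,0,0.014,0,0,0],
])

```text
time: 8.63
eef_pos: [0.5136, 0.2445, 0.0584]
ee_rot: [0.158, 0.987, 0.0, 0.0]
force: [0.5, 0.1, -2.5]
gripper_width: 0.587
gripper_force: 63.0
```

Call:
send_rows([
  [255,0,0,0.001,0,0,0],
  [255,0,0,0.002,0,0,0],
  [255,0,0,0.003,0,0,0],
  [255,0,0,0.003,0,0,0],
  [255,0,0,0.003,0,0,0],
  [255,0,0,0.003,0,0,0],
])

```text
time: 9.13
eef_pos: [0.5138, 0.2447, 0.0562]
ee_rot: [0.158, 0.987, 0.0, 0.0]
force: [-3.1, 0.1, 4.2]
gripper_width: 0.589
gripper_force: 63.7
```

The bottle rests in the trough (upward support about 7 N). I'll ease off slightly and slide it towards the plunger.

Call:
send_rows([
  [255,0,0,-0.001,0,0,0],
  [255,0,0,-0.001,0,0,0],
  [255,-0.001,0,-0.001,0,0,0],
  [255,-0.003,0,-0.001,0,0,0],
  [255,-0.005,0,-0.001,0,0,0],
  [255,-0.007,0,-0.001,0,0,0],
  [255,-0.009,0,-0.001,0,0,0],
  [255,-0.01,0,-0.001,0,0,0],
  [255,-0.01,0,-0.001,0,0,0],
  [255,-0.01,0,-0.001,0,0,0],
], squeeze=80)

```text
time: 9.97
eef_pos: [0.5228, 0.2417, 0.0564]
ee_rot: [0.158, 0.987, 0.0, -0.0]
force: [-4.8, 1.8, 3.0]
gripper_width: 0.585
gripper_force: 83.6
```

Call:
send_rows([
  [255,-0.001,0,0,0,0,0],
  [255,-0.0025,0,0,0,0,0],
  [255,-0.004,0,0,0,0,0],
  [255,-0.0055,0,0,0,0,0],
  [255,-0.007,0,0,0,0,0],
  [255,-0.0085,0,0,0,0,0],
  [255,-0.01,0,0,0,0,0],
  [255,-0.01,0,0,0,0,0],
  [255,-0.01,0,0,0,0,0],
])

```text
time: 10.72
eef_pos: [0.5298, 0.2395, 0.0562]
ee_rot: [0.158, 0.988, 0.0, -0.002]
force: [-14.8, 2.5, 10.3]
gripper_width: 0.582
gripper_force: 84.4
```

```bash
cat > m.py <<'E'
from h import *
y=np.radians(-18.2);a=np.array([np.cos(y),np.sin(y),0]);s=bot.state();d=np.array(s["eef_pos"])-[.5397,.2338,0]
print("TCP along",d@a,"side",d@[-a[1],a[0],0],"z",d[2],"F along",np.array(s["force"])@a,"F",np.round(s["force"],1),"t",s["time"],"grip",s["gripper_force"])
E
python3 m.py
```

```text
TCP along -0.011235447706593415 side 0.0023286113590334293 z 0.056233423989630715 F along -14.840484710690827 F [-14.8   2.5  10.3] t 10.7167 grip 84.44415628910065
```

Call:
send_rows([
  [255,0,0,-0.001,0,0,0],
  [255,0,0,-0.002,0,0,0],
  [255,-0.001,0,-0.002,0,0,0],
  [255,-0.002,0,-0.002,0,0,0],
  [255,-0.003,0,-0.002,0,0,0],
  [255,-0.004,0,-0.002,0,0,0],
  [255,-0.005,0,-0.002,0,0,0],
  [255,-0.005,0,-0.002,0,0,0],
  [255,-0.005,0,-0.002,0,0,0],
])

```text
time: 11.47
eef_pos: [0.5354, 0.2372, 0.0569]
ee_rot: [0.157, 0.988, -0.001, -0.002]
force: [-4.5, 3.1, -3.3]
gripper_width: 0.582
gripper_force: 83.5
```

```bash
python3 m.py
```

```text
TCP along -0.00516482190290507 side 0.0018971829351070182 z 0.05688070285393396 F along -5.1864717100233895 F [-4.5  3.1 -3.3] t 11.4667 grip 83.53657007217407
```

Call:
send_rows([
  [255,-0.0005,0,0.0005,0,0,0],
  [255,-0.001,0,0.0007,0,0,0],
  [255,-0.0015,0,0.0007,0,0,0],
  [255,-0.002,0,0.0007,0,0,0],
  [255,-0.0025,0,0.0007,0,0,0],
  [255,-0.003,0,0.0007,0,0,0],
  [255,-0.0035,0,0.0007,0,0,0],
  [255,-0.004,0,0.0007,0,0,0],
  [255,-0.004,0,0.0007,0,0,0],
  [255,-0.004,0,0.0007,0,0,0],
])

```text
time: 12.3
eef_pos: [0.539, 0.2362, 0.0565]
ee_rot: [0.157, 0.988, -0.0, -0.002]
force: [-8.1, 2.9, -0.4]
gripper_width: 0.583
gripper_force: 83.9
```

```bash
python3 m.py
```

```text
TCP along -0.0014370924655530278 side 0.002036277091792312 z 0.056498773096429075 F along -8.611353811277962 F [-8.1  2.9 -0.4] t 12.3 grip 83.86553585529327
```

Close to the stop now, so I'll creep in.

Call:
send_rows([
  [255,-0.0003,0,0,0,0,0],
  [255,-0.0006,0,0,0,0,0],
  [255,-0.0009,0,0,0,0,0],
  [255,-0.0012,0,0,0,0,0],
  [255,-0.0015,0,0,0,0,0],
  [255,-0.0018,0,0,0,0,0],
  [255,-0.002,0,0,0,0,0],
  [255,-0.002,0,0,0,0,0],
  [255,-0.002,0,0,0,0,0],
])

```text
time: 13.05
eef_pos: [0.5398, 0.2359, 0.0564]
ee_rot: [0.157, 0.988, -0.0, -0.003]
force: [-12.2, 2.4, 2.9]
gripper_width: 0.587
gripper_force: 84.2
```

```bash
python3 m.py
```

```text
TCP along -0.0005734689163007798 side 0.0020298810547581315 z 0.05643486003765188 F along -12.305422978372688 F [-12.2   2.4   2.9] t 13.05 grip 84.1912454366684
```

Call:
send_rows([
  [255,-0.0003,0,-0.0003,0,0,0],
  [255,-0.0006,0,-0.0005,0,0,0],
  [255,-0.0009,0,-0.0005,0,0,0],
  [255,-0.0012,0,-0.0005,0,0,0],
  [255,-0.0015,0,-0.0005,0,0,0],
  [255,-0.0018,0,-0.0005,0,0,0],
  [255,-0.002,0,-0.0005,0,0,0],
  [255,-0.002,0,-0.0005,0,0,0],
  [255,-0.002,0,-0.0005,0,0,0],
])

```text
time: 13.8
eef_pos: [0.5398, 0.2359, 0.0564]
ee_rot: [0.157, 0.988, -0.001, -0.005]
force: [-17.5, 4.5, 4.5]
gripper_width: 0.583
gripper_force: 84.4
```

```bash
python3 m.py
```

```text
TCP along -0.0005220656122666082 side 0.002020064485751621 z 0.056403414144326966 F along -18.03024377245674 F [-17.5   4.5   4.5] t 13.8 grip 84.37350869178772
```

The bottle no longer advances while the force climbs, so it has reached the hard stop. I'll press slightly more and check by eye.

Call:
send_rows([
  [255,-0.0005,0,0,0,0,0],
  [255,-0.001,0,0,0,0,0],
  [255,-0.001,0,0,0,0,0],
  [255,-0.001,0,0,0,0,0],
  [255,-0.001,0,0,0,0,0],
  [255,-0.001,0,0,0,0,0],
])

```text
time: 14.3
eef_pos: [0.5398, 0.2359, 0.0564]
ee_rot: [0.157, 0.988, -0.001, -0.005]
force: [-22.0, 4.2, 8.4]
gripper_width: 0.58
gripper_force: 84.6
```

```bash
python3 m.py
python3 - <<'E'
from h import *
T=snap("top");S=snap("side")
b=cv2.resize(S['pixels'][130:205,195:320],None,fx=3.1,fy=3.1);a=cv2.resize(T['pixels'][170:325,180:290],None,fx=3.7,fy=3.7)
c=np.zeros((575,800,3),np.uint8);c[:a.shape[0],:a.shape[1]]=a[:575];c[:b.shape[0],410:410+b.shape[1]]=b[:,:390]
cv2.imwrite('pics/c6.png',cv2.convertScaleAbs(c,alpha=1.8))
E
```

```text
TCP along -0.0005748275613593092 side 0.002063574883371325 z 0.05636538831626617 F along -22.19723523491233 F [-22.    4.2   8.4] t 14.3 grip 84.63779389858246
```

View pics/c6.png

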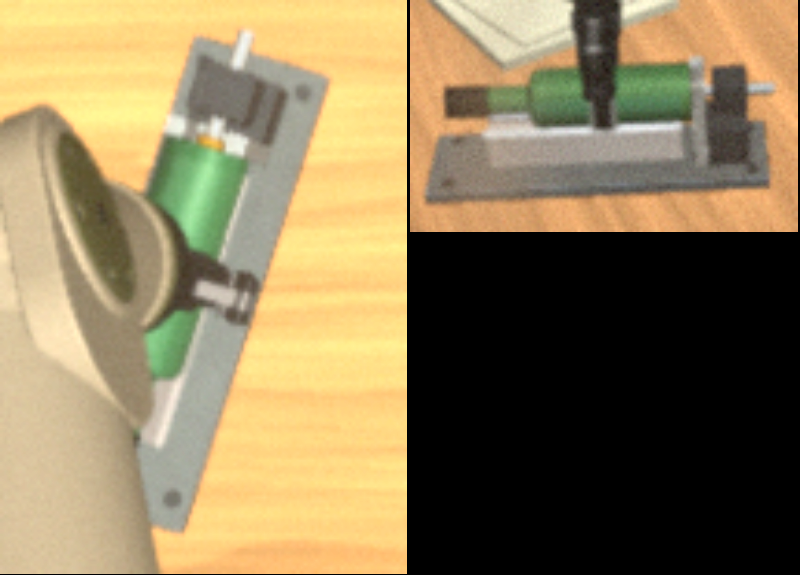

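The base is against the fork at about (695,75) in the side view, and the plunger rod sticks out behind at (245,45) in the top view. The hold is steady at 22 N, so I'm handing it in.

```bash
python3 -c "
from bench import bot
print(bot.close_job())"
```

```text
the job is handed in; nothing more can be done
None
```

I laid the square-shouldered bottle in the cradle and slid it in until its base met the steel stop with the plunger pushed in; the arm was still gripping it and pressing at about 22 N at hand-in (14.3 s), and no verdict came back.

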